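# Stack press-pack devices in a test stand with a seized clamp knob

## Robot

A 7-joint arm with a two-finger parallel gripper is mounted at the origin on the work surface. World frame = base frame: x ahead of the robot, y to its left, z up, the work surface at z = 0. Lengths are in m, angles in rad, forces in N, time in s.
With the tool pointing down it reaches from about 0.4 to 0.85 m from the base axis. Payload 4.5 kg.
Tool frame: the origin (TCP) lies at the centre of the arm's flange, where the gripper is bolted on; the fingertips stand 166 mm ahead of it and the grasp point (between the pads) lies 147 mm ahead of it (r.grip_depth is the distance from the TCP to the grasp point, in m); z points along the fingers, y is the line along which they close (so a half turn about z gives the same grasp; the last joint's range is limited). The gripper opens to 88 mm and grips with 3 to 60 N. Pads are 18 mm wide; open, the fingers measure 123 mm over their backs; the gripper's body (75 mm by 187 mm) begins 45 mm behind the grasp point.
Start: joints at [1.362, 0.689, -0.195, 1.565, 0.157, 0.902, -0.215], TCP at [0.15, -0.607, 0.405] pointing down, gripper open.
Joint ranges: [-3.01, 3.01], [-0.46, 2.08], [-1.47, 1.51], [0.13, 2.56], [-1, 4.14], [0.04, 2.09], [-2.66, 2.66]. Speed limits (rad/s): [2.57, 2.57, 3.14, 3.14, 3.14, 3.14, 3.14].

## Interface

Orientations are given as a unit quaternion [x, y, z, w].
In Python, from plant import status, cams, r, finder gives the robot as it stands.
- The arm moves only by the tool play_rows, never from a script. Its argument "rows" is a list of rows, each a list of 7 numbers: the opening in per cent of the stroke, from 0 (shut) to 100 (fully open), then the shift along the tool's x, y, z in m, then the turn, a rotation vector about the tool's x, y, z in degrees. A call has 1 to 8 rows; each row shifts and turns the commanded pose from where the row before left it, along the tool's axes as they then stand; what a row does not reach is not made up. A row lasts 1/8 s, in which the tool goes at most 62.5 mm and 10.7 degrees, less where a joint would pass 70% of its speed; a pose out of reach is approached as far as the arm can. A call with a gripper value outside its range is refused whole. The fingers move at their own pace and stop on an object; "grip_force" is the grip in N (left out, the last holds). Time passes only in rows, so rows that do not move let the fingers close. It gives the time, the measured TCP pose, the force, the opening and the grip force at its end, in the units of the state.
- status.get_state(): the state, without advancing time (a new reading comes with each control period).
- cams.snapshot(name): name is "scene" or "top"; returns the picture (480x640x3 uint8, red, green, blue); there is no depth.
- cams.camera_params(name): a dict with "vfov" (degrees; the focal length in pixels is half the picture's height over the tangent of half this angle, whatever the lens; pixels are square), "cx", "cy" (the principal point, pixels), "R" (3x3) and "t" (3): a world point X has camera coordinates R X + t. Camera axes: x right, y down, z forward; pixel columns grow to the right and rows downward; lengths in m; the calibration is good to about 2 mm. A picture is of the moment at which its call begins. camera_params takes no time and is no camera call.
- r.finish_job(): hands the job in; it is judged then, once.
Trained networks look in the newest picture that a camera, given by its name, has taken for a name from the list of things; names that differ only in an ending like _2 or _b are one class to them, and where a whole thing is asked for, a point or a joint stands for the part that bears it (a point fixed in the world has none). Each returns a list of dicts, best first, with "score" (0 to 1); they miss things now and then, are a little off and sometimes report something else, mostly with a low value. They report only what shows in the picture. A call takes as long as a camera call. They do not tell look-alikes from the thing itself.
- finder.spot_in(camera, label): "at" ([x, y, z] in m, in the coordinates of the camera as it stood for that picture, good to about 4 mm: the middle of the surface that is visible of it).
- finder.regions_of(camera, label): "mask" (480x640 bool, what is visible of it).
The state is a dict: "clock": time; "q": joint angles; "qd": joint speeds; "joint_torque": joint torques, N m; "tool_pos": TCP position; "eef_rot": TCP orientation; "contact_force": force on the tool from outside, world axes, zero at the start; "moment": the same for the moment, N m; "opening": opening from 0.0 (shut) to 1.0 (fully open); "finger_force": force on a finger pad.
Only numpy, scipy, OpenCV 4.12 (cv2) and the standard library are available. Lean on these libraries where they do the work, as an engineer would, in place of code of your own. Each camera call takes 0.05 s, during which the arm holds its last target. There are 200 camera calls.

## Task

Make up the press-pack test stack: break the stuck clamp knob on top of the column loose with a short firm twist anticlockwise, turn it on freely for at least a third of a turn, and swing the arm well clear of the copper contact plate. Stack all the press-pack devices that are on the bench flat and centred on the plate with the pressure pad on top of them, then swing the arm back to its stop with the plunger raised over the stack, let the plunger's foot down onto the pad and turn the knob clockwise fully tight again. Leave the meter, the solder spool and the capacitor where they are.

Things in the scene. Friction and masses are not known exactly. Their poses are not given: they have to be found in the camera images.
- plate (a point): Centre of the top face of the stand's round copper contact plate, 72 mm diameter, 26 mm above the bench; z up. The stand is a fixed grey base plate (150 mm by 290 mm, 12 mm thick, reaching 85 mm from the plate centre along -y and 205 mm along +y of this point's frame); the column stands 150 mm from the plate centre along this point's +y.
- column (a point): On the column's vertical axis (the pivot of the swing arm) at the arm's underside, 155 mm above the bench. Column 36 mm diameter; the arm's hub round it is 66 mm diameter and reaches 185 mm above the bench; the arm (34 mm wide) reaches 150 mm from this axis to the plunger's axis.
- swing (a joint): Angle of the swing arm about the column, rad: 0 at its stop with the plunger right over the plate (the start), growing anticlockwise seen from above (at first the plunger moves to the plate's +x, away from the robot) up to 1.9. Light friction, stays where it is left. With the knob tight it is locked at 0; it is free once the knob is past about 1.6 rad.
- plunger (a joint): Height of the plunger above its lower stop, m: 0 at the lower stop (foot 32 mm above the bench, 6 mm above the bare plate), 0.11 at the upper stop (foot 142 mm above the bench). It slides freely up and down in the arm's end bush, weighs 0.45 kg, is damped (about 60 N per m/s, so lift slowly) and sinks at about 7 cm/s under its own weight when let go.
- handle (a point): Centre of the plunger's plain round black handle, 28 mm diameter, 45 mm tall, axis vertical; it is gripped from above to swing the arm and to lift the plunger. Its lower end clears the arm's top by only 3 mm at the lower stop (centre then 212.5 mm above the bench).
- foot (a point): Centre of the flat underside of the plunger's foot, a copper disc of 34 mm diameter, 180.5 mm below the handle's centre on the same axis.
- knob (a joint): Angle of the clamp knob, rad: 0 fully tight (the start, against its stop), growing anticlockwise seen from above (loosening), stop at 2.6. The first 0.25 rad from tight take about 0.4 N m, then it snaps on to about 0.5 rad and beyond that turns freely and stays where it is left. Turning it back, the same stiff place is met at about 0.5 rad, and past 0.25 rad it snaps tight to 0.
- knob_grip (a point): Centre of the knob's straight bar grip on the column's axis, 220 mm above the bench; the bar is 76 mm long (along this point's x), 16 mm wide (y) and 34 mm tall (17 mm above and below this point), on a round skirt of 68 mm diameter right below it.
- puck1_c (a point): Centre of a press-pack device: white ceramic disc with metal end faces, 60 mm diameter, 20 mm thick, about 0.25 kg, lying flat; z along its axis, both faces alike. All devices are alike; one to three of the four listed are present, lying on the grey mat.
- puck2_c (a point): Centre of a press-pack device: white ceramic disc with metal end faces, 60 mm diameter, 20 mm thick, about 0.25 kg, lying flat; z along its axis, both faces alike. All devices are alike; one to three of the four listed are present, lying on the grey mat.
- puck3_c (a point): Centre of a press-pack device: white ceramic disc with metal end faces, 60 mm diameter, 20 mm thick, about 0.25 kg, lying flat; z along its axis, both faces alike. All devices are alike; one to three of the four listed are present, lying on the grey mat.
- puck4_c (a point): Centre of a press-pack device: white ceramic disc with metal end faces, 60 mm diameter, 20 mm thick, about 0.25 kg, lying flat; z along its axis, both faces alike. All devices are alike; one to three of the four listed are present, lying on the grey mat.
- pad_c (a point): Centre of the steel pressure pad: plain metal disc with a turned ring on the face, 52 mm diameter, 14 mm thick, about 0.2 kg, lying flat on the mat; z along its axis, both faces alike.
- mat: Thin grey antistatic mat fixed on the bench, 340 mm by 250 mm, 3 mm thick; origin under its centre.
- meter: Bystander: yellow hand-held multimeter lying flat, 190 mm (its x) by 90 mm by 50 mm tall; origin under its centre.
- spool: Bystander: solder spool with blue flanges, 64 mm diameter, 45 mm tall; origin under its centre.
- cap: Bystander: blue electrolytic capacitor standing upright, 64 mm diameter, 91 mm tall; origin under its centre.
Mind the look-alikes: they are no part of the job. What is shaped like the part that bears pad_c but blue is not meant.

How it is judged:
On the way, in this order (a step that is already met when the one before it is completed fails the run):
1. the knob is broken loose and turned on by about a third of a turn (value of joint knob above 1.9 rad), for 0.2 s.
2. the arm is swung well clear of the plate (value of joint swing above 1 rad), for 0.2 s.
3. every device present and the pad lie flat and centred in the stack on the plate, the arm still swung clear (horizontal distance between each of puck1_c, puck2_c, puck3_c, puck4_c, pad_c and plate below 0.007 m and height (world z) of each of puck1_c, puck2_c, puck3_c, puck4_c, pad_c above 0.03 m and angle between the z axis of each of puck1_c, puck2_c, puck3_c, puck4_c, pad_c and the z axis of plate, either way round below 0.08 rad and value of joint swing above 0.9 rad), for 0.3 s.
4. the arm is back at its stop and the plunger's foot is down on the pad (horizontal distance between each of puck1_c, puck2_c, puck3_c, puck4_c, pad_c and plate below 0.007 m and height (world z) of each of puck1_c, puck2_c, puck3_c, puck4_c, pad_c above 0.03 m and angle between the z axis of each of puck1_c, puck2_c, puck3_c, puck4_c, pad_c and the z axis of plate, either way round below 0.08 rad and distance between foot and pad_c below 0.012 m and value of joint swing below 0.06 rad), for 0.3 s.
5. the knob is tight again (value of joint knob below 0.12 rad), for 0.2 s.
At the end, for the whole second after the job is handed in: All devices present and the pad lie flat (0.08 rad) within 7 mm of the plate axis in one stack, pad on top; the arm is within 0.06 rad of its stop, the plunger foot rests on the pad (within 12 mm of its centre), the knob is within 0.12 rad of tight, and all is still (all of step 4 and value of joint knob below 0.12 rad and velocity of joint plunger between -0.01 and 0.01 m/s and velocity of joint swing below 0.05 rad/s); the robot touches nothing.
It fails at once if the meter is knocked out of its place (more than 30 mm) (distance of meter from where it was at the start of the episode above 0.03 m).
It fails at once if the solder spool is knocked out of its place (more than 30 mm) (distance of spool from where it was at the start of the episode above 0.03 m).
It fails at once if the capacitor is knocked out of its place (more than 30 mm) (distance of cap from where it was at the start of the episode above 0.03 m).
Of puck1, puck2, puck3, puck4 only 1 to 3 are there at a start; the rules pass over those that are not, and their reading is None.
At some moment in a run one of puck1, puck2, puck3, puck4, pad may be knocked a few centimetres aside while the robot is not near it.
Once in a run the grip may slacken for a moment while it holds something.
It also fails if it takes over 210 s, if anything falls off the work surface, if the arm or the gripper's body presses on something with over 40 N, if the wrist force passes 120 N, or if a joint passes its speed limit or range.

## Working session

There is one attempt and no reset: what is moved stays moved. The work goes in short steps, Python scripts to look and compute and a tool call to move; the robot and the scene stay as the last step left them, time stands still between calls to the robot, and variables do not carry over. Pictures are saved under pics/ and viewed, at most 14 in all, crops included, and the job is handed in when it is done.

Besides the shell and the picture viewer there is one more tool, called by a JSON object that holds its "name" and its "arguments", one argument or row to a line. play_rows: Moves the arm, as the interface text tells. Its arguments: {"type":"object","properties":{"rows":{"type":"array","items":{"type":"array","items":{"type":"number"}}},"grip_force":{"type":"number"}},"required":["rows"]}

```bash
ls; mkdir -p pics; cat > h.py <<'E'
import numpy as np, cv2
from plant import status, cams, r, finder
from scipy.spatial.transform import Rotation as Ro
def snap(n,f=None):
    im=cams.snapshot(n)
    if f: cv2.imwrite('pics/'+f,im[:,:,::-1])
    return im
def par(n):
    p=cams.camera_params(n); return 240/np.tan(np.radians(p['vfov'])/2),p['cx'],p['cy'],np.array(p['R']),np.array(p['t'])
def w(n,c):
    f,cx,cy,R,t=par(n); return R.T@(np.array(c)-t)
def pix(n,X):
    f,cx,cy,R,t=par(n); c=R@np.array(X)+t; return f*c[0]/c[2]+cx, f*c[1]/c[2]+cy
def ray(n,u,v,z):
    f,cx,cy,R,t=par(n); d=R.T@np.array([(u-cx)/f,(v-cy)/f,1]); o=-R.T@t
    return o+d*(z-o[2])/d[2]
def st():
    s=status.get_state(); print(s['clock'],np.round(s['tool_pos'],4),np.round(Ro.from_quat(s['eef_rot']).as_matrix(),3).tolist(),'F',np.round(s['contact_force'],1),'M',np.round(s['moment'],2),'op',s['opening'],s['finger_force'],'q',np.round(s['q'],3)); return s
E
python3 - <<'E'
from h import *
for n in('scene','top'):
    snap(n,n+'0.png'); p=par(n); print(n,p[0],'cam at',-p[3].T@p[4])
    for l in ('plate','column','handle','knob_grip','puck1_c','pad_c','meter','spool','cap','mat','foot'):
        for d in finder.spot_in(n,l)[:4]:
            X=w(n,d['at']); print(l,round(d['score'],2),np.round(X,3),np.round(pix(n,X)))
st()
E
```

```text
pics
scene 621.8626790525642 cam at [ 1.38810785 -0.27115743  1.3732644 ]
plate 0.74 [0.508 0.123 0.012] [368. 251.]
column 0.94 [0.509 0.127 0.014] [370. 250.]
handle 0.89 [0.498 0.057 0.135] [345. 225.]
knob_grip 0.62 [0.518 0.202 0.203] [405. 202.]
pad_c 0.75 [ 0.426 -0.184  0.019] [249. 251.]
pad_c 0.74 [ 0.261 -0.359  0.015] [174. 219.]
pad_c 0.58 [ 0.463 -0.437  0.01 ] [156. 287.]
pad_c 0.5 [ 0.261 -0.238  0.017] [218. 209.]
meter 0.65 [ 0.635 -0.487  0.045] [141. 344.]
spool 0.77 [ 0.766 -0.077  0.048] [324. 348.]
cap 0.56 [0.419 0.416 0.071] [460. 189.]
mat 0.93 [ 0.556 -0.224 -0.001] [245. 299.]
mat 0.4 [0.421 0.416 0.072] [460. 189.]
foot 0.71 [0.49  0.057 0.135] [344. 223.]
foot 0.53 [ 0.766 -0.082  0.045] [322. 349.]
top 522.2418706847229 cam at [ 0.406689   -0.0267314   1.32984922]
column 0.65 [0.485 0.119 0.012] [245. 263.]
handle 0.46 [0.483 0.058 0.238] [262. 258.]
knob_grip 0.75 [0.509 0.204 0.199] [196. 248.]
pad_c 0.72 [ 0.253 -0.24   0.017] [391. 354.]
pad_c 0.71 [ 0.457 -0.432  0.013] [464. 270.]
pad_c 0.62 [0.51  0.205 0.196] [196. 248.]
pad_c 0.57 [ 0.257 -0.359  0.012] [438. 351.]
meter 0.8 [ 0.614 -0.479  0.044] [483. 206.]
meter 0.58 [ 0.416 -0.18   0.016] [365. 288.]
spool 0.93 [ 0.755 -0.076  0.043] [320. 154.]
cap 0.97 [0.402 0.415 0.086] [116. 299.]
mat 0.7 [ 0.528 -0.215  0.005] [376. 244.]
foot 0.57 [0.485 0.059 0.239] [262. 257.]
foot 0.38 [0.49  0.107 0.183] [242. 257.]
foot 0.35 [ 0.613 -0.483  0.045] [484. 207.]
1.2 [ 0.1503 -0.6067  0.4047] [[0.971, 0.24, 0.0], [0.24, -0.971, -0.0], [0.0, 0.0, -1.0]] F [-0.4  0.5  0.2] M [-0.03  0.01  0.05] op 0.9980610730580581 0.0 q [ 1.362  0.689 -0.195  1.565  0.157  0.902 -0.215]
```

View pics/top0.png

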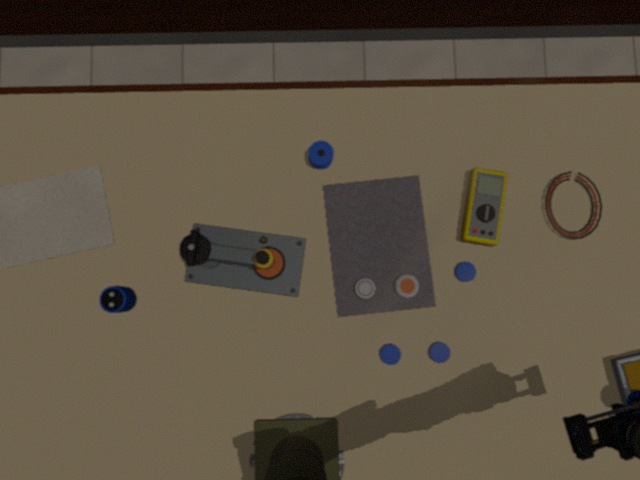

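View pics/scene0.png

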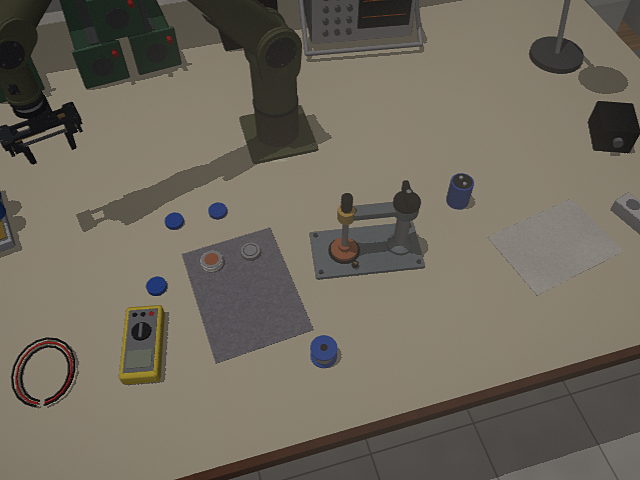

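Top view: the steel disc with a ring is at (365,288), the white ceramic disc with a copper face at (407,287), and three blue look-alikes at (391,354), (439,352) and (465,271). Only one white disc shows, so there is one device. I take the grey-white ringed disc as the pad because it isn't blue, and will confirm in a crop.

```bash
python3 - <<'E'
from h import *
t=cv2.imread('pics/top0.png')
a=cv2.resize(t[262:312,340:440],None,fx=7.5,fy=7.5,interpolation=cv2.INTER_CUBIC)[:,:750]
b=cv2.resize(t[215:305,175:312],None,fx=5.4,fy=5.4,interpolation=cv2.INTER_CUBIC)
b=b[:, :750]; b=cv2.convertScaleAbs(b,alpha=1.7); a=cv2.convertScaleAbs(a,alpha=1.4)
# a only upper 
cv2.imwrite('pics/crop.png',cv2.resize(np.vstack([a,np.pad(b,((0,0),(0,750-b.shape[1]),(0,0)))]),None,fx=.69,fy=.69))
for l,u,v,z in(('pad',365,288,.017),('puck',407,286.5,.023),('plate',269,263,.026)): print(l,ray('top',u,v,z))
for n in('scene','top'):
    snap(n)
    for l in('puck1_c','pad_c','knob_grip','handle','plate'):
        for d in finder.regions_of(n,l)[:5]:
            ys,xs=np.nonzero(d['mask']); print(n,l,round(d['score'],2),xs.mean().round(1),ys.mean().round(1),xs.min(),xs.max(),ys.min(),ys.max())
E
```

```text
pad [ 0.41669503 -0.1815593   0.017     ]
puck [ 0.41822947 -0.28589577  0.023     ]
plate [0.48370636 0.05744193 0.026     ]
scene puck1_c 0.28 250.1 251.7 241 259 243 261
scene pad_c 0.77 249.8 251.4 241 259 243 260
scene pad_c 0.77 173.4 220.9 164 182 213 229
scene pad_c 0.76 217.2 210.4 209 226 203 218
scene pad_c 0.51 155.9 285.9 146 166 277 295
scene knob_grip 0.63 406.4 199.6 394 420 181 213
scene handle 0.71 345.2 221.3 339 351 194 249
scene handle 0.16 323.2 351.2 310 337 335 367
scene plate 0.57 369.6 238.4 309 424 180 278
scene plate 0.35 211.1 260.9 200 222 250 271
scene plate 0.25 459.2 191.1 446 473 174 209
top pad_c 0.88 438.8 352.1 428 449 342 362
top pad_c 0.87 464.1 271.3 454 474 262 280
top pad_c 0.84 389.4 354.0 378 400 344 365
top knob_grip 0.88 193.9 248.3 179 209 231 265
top handle 0.55 262.9 257.6 255 274 250 268
top plate 0.75 242.7 259.6 179 304 224 296
```

View pics/crop.png

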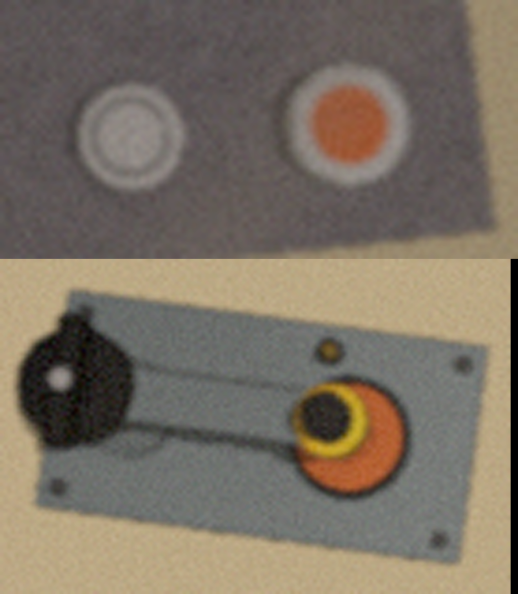

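The crop confirms it: the pad is the plain ringed steel disc at (365.3,288.5) and the device is the white, copper-faced disc at (407.4,286.2). The plate is at (268.9,262.8), the knob skirt centre at (195.1,249.6), and the bar is at right angles to the arm.

```bash
cat >> h.py <<'E'
def go(P,a=None,s=None):
    """shift (tool axes) and turn to bring grasp point to P with yaw a deg"""
    s=s or status.get_state(); R=Ro.from_quat(s['eef_rot']).as_matrix(); p=np.array(s['tool_pos'])+R[:,2]*r.grip_depth
    y=np.degrees(np.arctan2(R[1,0],R[0,0])); d=R.T@(np.array(P)-p)
    print('grasp',np.round(p,4),'yaw',round(y,2),'shift',np.round(d,4),'turnz',None if a is None else round((y-a+180)%360-180,1))
E
python3 - <<'E'
from h import *
c=[ray('top',u,v,.012)[:2] for u,v in((193.8,223.3),(306,238.1),(298.5,296.3),(185.2,281.3))]
c=np.array(c); print(c); n=lambda v:v/np.linalg.norm(v)
for i in range(4): print(np.linalg.norm(c[i]-c[(i+1)%4]))
y=n(c[0]+c[3]-c[1]-c[2]); x=np.array([y[1],-y[0]]); print('y',y,'x',x,np.degrees(np.arctan2(x[1],x[0])))
m=c.mean(0); print('plate from base',m-.06*y)
pl=ray('top',268.9,262.8,.026)[:2]; kn=ray('top',195.1,249.6,.203)[:2]
print('plate',pl,'knob',kn,np.linalg.norm(pl-kn),np.degrees(np.arctan2(*(kn-pl)[::-1]))-90)
print('bar',[ray('top',*p,.237) for p in((175+75/3.726,215+57/3.726),(175+57/3.726,215+182/3.726))])
print('pad',ray('top',365.3,288.5,.017),'puck',ray('top',407.4,286.2,.023))
print('scene pad',ray('scene',250,251.5,.015),'puck',ray('scene',211,261,.023))
for n_ in('top','scene'): print(n_,[np.round(pix(n_,[*q])) for q in ([*pl,.026],[*(m-.06*y),.026],[*(m+.09*y),.22],[*(m-.06*y),.235])])
go([*(m+.09*y),.35],np.degrees(np.arctan2(x[1],x[0])))
E
```

```text
[[ 0.58932414  0.24793004]
 [ 0.5458745  -0.03632228]
 [ 0.39941393 -0.01451485]
 [ 0.44275377  0.26938568]]
0.2875539051069997
0.14807519134058533
0.2871895824729119
0.14813243293701764
y [0.15100558 0.98853291] x [ 0.98853291 -0.15100558] -8.685206093857605
plate from base [0.48528125 0.05730767]
plate [0.48421127 0.05768483] knob [0.50545628 0.2052712 ] 0.14910763899271023 -8.191436433892832
bar [array([0.54323591, 0.1982331 , 0.237     ]), array([0.47278503, 0.20827765, 0.237     ])]
pad [ 0.41543209 -0.18227218  0.017     ] puck [ 0.41895494 -0.28692514  0.023     ]
scene pad [ 0.42481436 -0.18157221  0.015     ] puck [ 0.43172817 -0.28680629  0.023     ]
top [array([269., 263.]), array([269., 262.]), array([193., 248.]), array([263., 257.])]
scene [array([342., 246.]), array([342., 247.]), array([406., 194.]), array([345., 196.])]
grasp [ 0.1503 -0.6067  0.2575] yaw 13.91 shift [ 0.5425 -0.7025 -0.0926] turnz 22.6
```

{"name": "play_rows", "arguments": {
  "rows": [
    [100,0.044,-0.022,-0.0055,0,0,0],
    [100,0.044,-0.022,-0.0055,0,0,0],
    [100,0.044,-0.022,-0.0055,0,0,0],
    [100,0.044,-0.022,-0.0055,0,0,0],
    [100,0.044,-0.022,-0.0055,0,0,0],
    [100,0.044,-0.022,-0.0055,0,0,0],
    [100,0.044,-0.022,-0.0055,0,0,0],
    [100,0.044,-0.022,-0.0055,0,0,0]
  ],
  "grip_force": 40
}}

```text
clock: 2.8
tool_pos: [0.4507, -0.3501, 0.4491]
eef_rot: [0.993, 0.121, 0.0, 0.0]
contact_force: [-0.1, -1.5, -0.1]
opening: 1.001
finger_force: 0.0
```

```bash
python3 - <<'E'
from h import *
s=st(); go([.507,.206,.30],-8.5,s)
E
```

```text
2.8 [ 0.4507 -0.3501  0.4491] [[0.971, 0.24, 0.0], [0.24, -0.971, -0.0], [0.0, 0.0, -1.0]] F [-0.1 -1.5 -0.1] M [ 0.   -0.   -0.01] op 1.0006044363954327 0.0 q [ 0.686  0.563 -0.176  1.679  0.119  0.91  -0.865]
grasp [ 0.4508 -0.3501  0.3018] yaw 13.91 shift [ 0.1883 -0.5263  0.0016] turnz 22.4
```

{"name": "play_rows", "arguments": {
  "rows": [
    [100,0.017,-0.048,0,0,0,0],
    [100,0.017,-0.048,0,0,0,0],
    [100,0.017,-0.048,0,0,0,0],
    [100,0.017,-0.048,0,0,0,0],
    [100,0.017,-0.048,0,0,0,0],
    [100,0.017,-0.048,0,0,0,0],
    [100,0.017,-0.048,0,0,0,0],
    [100,0.017,-0.048,0,0,0,0]
  ]
}}

```text
clock: 3.8
tool_pos: [0.4894, 0.0559, 0.4489]
eef_rot: [0.993, 0.121, 0.0, 0.0]
contact_force: [0.1, -0.9, -0.3]
opening: 1.0
finger_force: 0.0
```

{"name": "play_rows", "arguments": {
  "rows": [
    [100,0.017,-0.048,0,0,0,0],
    [100,0.017,-0.048,0,0,0,0],
    [100,0.018,-0.046,0,0,0,0],
    [100,0,0,0,0,0,7.5],
    [100,0,0,0,0,0,7.5],
    [100,0,0,0,0,0,7.4],
    [100,0,0,0,0,0,0]
  ]
}}

```text
clock: 4.68
tool_pos: [0.5056, 0.2047, 0.4487]
eef_rot: [0.997, -0.073, 0.0, 0.0]
contact_force: [0.3, -1.1, 0.5]
opening: 1.0
finger_force: 0.0
```

```bash
python3 - <<'E'
from h import *
s=st(); go([.507,.206,.222],-8.5,s)
im=snap('scene'); c=im[120:300,310:460][:,:,::-1]
cv2.imwrite('pics/k1.png',cv2.resize(c,None,fx=3.3,fy=3.3,interpolation=cv2.INTER_CUBIC))
E
```

```text
4.675 [0.5056 0.2047 0.4487] [[0.989, -0.146, 0.0], [-0.146, -0.989, -0.0], [0.0, 0.0, -1.0]] F [ 0.3 -1.1  0.5] M [ 0.04 -0.02 -0.  ] op 1.0003950859048107 0.0 q [-0.431  0.526 -0.062  1.756  0.041  0.861 -2.229]
grasp [0.5056 0.2047 0.3014] yaw -8.4 shift [ 0.0011 -0.0015  0.0794] turnz 0.1
```

View pics/k1.png

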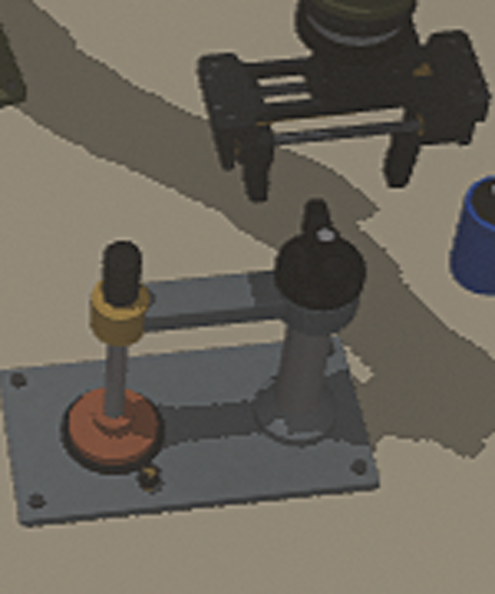

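```bash
python3 - <<'E'
from h import *
print('tips',pix('scene',[.5056,.2047,.2824]),'seen 409.3 178.2')
print('skirt',pix('scene',[.507,.206,.203]),'seen 407 201.8')
print('bar back end top',pix('scene',[.507-.0376,.206+.0057,.237]),'seen', 310+316/3.3,120+205/3.3)
print('plate',pix('scene',[.485,.0575,.026]),'seen',310+112/3.3,120+428/3.3)
print('handle top',pix('scene',[.485,.0575,.235]),'seen',310+123/3.3,120+250/3.3)
E
```

```text
tips (np.float64(408.36780709526556), np.float64(175.69002694743386)) seen 409.3 178.2
skirt (np.float64(405.30509391993667), np.float64(197.75525769538783)) seen 407 201.8
bar back end top (np.float64(403.53373688855174), np.float64(176.93804010299118)) seen 405.75757575757575 182.12121212121212
plate (np.float64(342.509363826017), np.float64(246.41002742320634)) seen 343.93939393939394 249.69696969696972
handle top (np.float64(345.2290884022722), np.float64(195.6624560418631)) seen 347.27272727272725 195.75757575757575
```

{"name": "play_rows", "arguments": {
  "rows": [
    [100,0.001,-0.0015,0.025,0,0,0],
    [100,0,0,0.025,0,0,0],
    [100,0,0,0.0215,0,0,0],
    [0,0,0,0,0,0,0],
    [0,0,0,0,0,0,0],
    [0,0,0,0,0,0,0],
    [0,0,0,0,0,0,0],
    [0,0,0,0,0,0,0]
  ],
  "grip_force": 50
}}

```text
clock: 5.72
tool_pos: [0.5069, 0.2059, 0.3776]
eef_rot: [0.997, -0.074, 0.0, -0.0]
contact_force: [-0.0, 0.6, -0.2]
opening: 0.459
finger_force: 0.0
```

```bash
python3 -c "
from h import *
st()"
```

```text
5.725 [0.5069 0.2059 0.3776] [[0.989, -0.148, 0.001], [-0.148, -0.989, 0.0], [0.001, -0.0, -1.0]] F [-0.   0.6 -0.2] M [0.06 0.02 0.02] op 0.4592412853574716 0.0 q [-0.434  0.62  -0.059  1.837  0.054  0.685 -2.243]
```

{"name": "play_rows", "arguments": {
  "rows": [
    [0,0,0,0,0,0,0],
    [0,0,0,0,0,0,0],
    [0,0,0,0,0,0,0],
    [0,0,0,0,0,0,0],
    [0,0,0,0,0,0,0]
  ],
  "grip_force": 50
}}

```text
clock: 6.35
tool_pos: [0.507, 0.2088, 0.3773]
eef_rot: [0.997, -0.073, 0.001, -0.003]
contact_force: [1.5, 6.0, -3.6]
opening: 0.175
finger_force: 50.0
```

{"name": "play_rows", "arguments": {
  "rows": [
    [0,0,0,0,0,0,-10],
    [0,0,0,0,0,0,-10],
    [0,0,0,0,0,0,-10],
    [0,0,0,0,0,0,-10],
    [0,0,0,0,0,0,0]
  ]
}}

```text
clock: 6.98
tool_pos: [0.5077, 0.2062, 0.3773]
eef_rot: [0.963, 0.271, 0.001, -0.001]
contact_force: [3.4, 1.6, -2.8]
opening: 0.178
finger_force: 50.0
```

```bash
python3 -c "
from h import *
st()"
```

```text
6.975 [0.5077 0.2062 0.3773] [[0.853, 0.521, 0.002], [0.521, -0.853, 0.002], [0.003, -0.001, -1.0]] F [ 3.4  1.6 -2.8] M [ 0.36 -0.68  0.03] op 0.17750402627978154 49.99843765050173 q [-0.306  0.63  -0.268  1.829  0.24   0.712 -1.731]
```

{"name": "play_rows", "arguments": {
  "rows": [
    [0,0,0,0,0,0,-10],
    [0,0,0,0,0,0,-10],
    [0,0,0,0,0,0,-10],
    [0,0,0,0,0,0,-10],
    [0,0,0,0,0,0,-10],
    [0,0,0,0,0,0,-10],
    [0,0,0,0,0,0,-10],
    [0,0,0,0,0,0,-10]
  ]
}}

```text
clock: 7.98
tool_pos: [0.5119, 0.2044, 0.3774]
eef_rot: [0.564, 0.826, 0.003, 0.004]
contact_force: [17.3, 1.5, -12.2]
opening: 0.177
finger_force: 50.0
```

{"name": "play_rows", "arguments": {
  "rows": [
    [0,0,0,0,0,0,-8],
    [0,0,0,0,0,0,0],
    [0,0,0,0,0,0,0]
  ]
}}

```text
clock: 8.35
tool_pos: [0.5123, 0.2046, 0.3774]
eef_rot: [0.507, 0.862, 0.004, 0.004]
contact_force: [17.4, 0.2, -10.6]
opening: 0.176
finger_force: 50.0
```

```bash
python3 -c "
from h import *
s=st(); go([.485,.0575,.2175],90,s)"
```

```text
8.35 [0.5123 0.2046 0.3774] [[-0.485, 0.874, 0.011], [0.874, 0.485, 0.002], [-0.004, 0.011, -1.0]] F [ 17.4   0.2 -10.6] M [ 0.09 -3.6  -0.01] op 0.1758625880793198 49.99613062944263 q [-0.051  0.705 -0.705  1.809  0.605  0.844 -0.546]
grasp [0.514  0.2048 0.2301] yaw 119.03 shift [-0.1147 -0.097   0.012 ] turnz 29.0
```

{"name": "play_rows", "arguments": {
  "rows": [
    [80,0,0,0,0,0,0],
    [80,0,0,0,0,0,0],
    [80,0,0,0,0,0,0],
    [80,0,0,0,0,0,0],
    [80,0,0,-0.025,0,0,0],
    [80,0,0,-0.025,0,0,0],
    [80,0,0,0,0,0,10],
    [80,0,0,0,0,0,10]
  ]
}}

```text
clock: 9.35
tool_pos: [0.5066, 0.2059, 0.4275]
eef_rot: [0.648, 0.761, 0.0, -0.0]
contact_force: [-0.6, -0.4, 0.3]
opening: 0.804
finger_force: 0.0
```

{"name": "play_rows", "arguments": {
  "rows": [
    [80,0,0,0,0,0,10],
    [80,0,0,0,0,0,7.5],
    [80,0,0,0,0,0,0]
  ]
}}

```text
clock: 9.72
tool_pos: [0.5065, 0.2061, 0.4273]
eef_rot: [0.754, 0.657, -0.0, 0.0]
contact_force: [0.0, 0.7, -0.8]
opening: 0.794
finger_force: 0.0
```

```bash
python3 -c "
from h import *
s=st(); go([.490,.0595,.28],81.5,s)
snap('top')
for l in('knob_grip','handle'):
  print(l,[(d['score'],w('top',d['at']).round(3)) for d in finder.spot_in('top',l)[:2]])
"
```

```text
9.725 [0.5065 0.2061 0.4273] [[0.137, 0.991, -0.0], [0.991, -0.137, -0.001], [-0.001, -0.0, -1.0]] F [ 0.   0.7 -0.8] M [-0.03 -0.13  0.04] op 0.794321674464705 0.0 q [-0.124  0.602 -0.574  1.764  0.406  0.896 -1.013]
grasp [0.5065 0.206  0.28  ] yaw 82.1 shift [-0.1474  0.0038  0.    ] turnz 0.6
knob_grip [(0.51, array([0.524, 0.184, 0.22 ])), (0.26, array([ 0.753, -0.072,  0.044]))]
handle [(0.72, array([0.483, 0.056, 0.235]))]
```

{"name": "play_rows", "arguments": {
  "rows": [
    [80,-0.04,0.001,0,0,0,0],
    [80,-0.04,0.001,0,0,0,0],
    [80,-0.04,0.001,0,0,0,0],
    [80,-0.0275,0.001,0,0,0,0],
    [80,0,0,0,0,0,0],
    [80,0,0,0.025,0,0,0],
    [80,0,0,0.025,0,0,0],
    [80,0,0,0.0125,0,0,0]
  ]
}}

```text
clock: 10.88
tool_pos: [0.4902, 0.0606, 0.3637]
eef_rot: [0.754, 0.657, -0.0, -0.001]
contact_force: [-0.2, -0.4, 0.4]
opening: 0.8
finger_force: 0.0
```

{"name": "play_rows", "arguments": {
  "rows": [
    [0,0,0,0,0,0,0],
    [0,0,0,0,0,0,0],
    [0,0,0,0,0,0,0],
    [0,0,0,0,0,0,0],
    [0,0,0,0,0,0,0],
    [0,0,0,0,0,0,0],
    [0,0,0,0,0,0,0],
    [0,0,0,0,0,0,0]
  ],
  "grip_force": 35
}}

```text
clock: 11.88
tool_pos: [0.4904, 0.0592, 0.365]
eef_rot: [0.755, 0.656, 0.0, 0.0]
contact_force: [-0.6, -0.7, 5.9]
opening: 0.309
finger_force: 35.0
```

```bash
python3 -c "
from h import *
s=st(); go([.490,.0595,.2175],81.5,s)
"
```

```text
11.875 [0.4904 0.0592 0.365 ] [[0.139, 0.99, 0.0], [0.99, -0.139, -0.0], [-0.0, 0.0, -1.0]] F [-0.6 -0.7  5.9] M [-0.19  0.14 -0.04] op 0.3091041458520136 35.00018309801817 q [ 0.119  0.622 -0.53   1.986  0.5    0.663 -0.871]
grasp [0.4905 0.0592 0.2177] yaw 82.01 shift [ 0.0003 -0.0005  0.0002] turnz 0.5
```

{"name": "play_rows", "arguments": {
  "rows": [
    [0,0,0,-0.005,0,0,0],
    [0,0,0,-0.005,0,0,0],
    [0,0,0,-0.005,0,0,0],
    [0,0,0,-0.005,0,0,0],
    [0,0.0004,0.0105,0,0,0,-4],
    [0,0.0004,0.0105,0,0,0,-4],
    [0,0.0015,0.0209,0,0,0,-8],
    [0,0.0015,0.0209,0,0,0,-8]
  ]
}}

```text
clock: 12.88
tool_pos: [0.5528, 0.0633, 0.3849]
eef_rot: [0.6, 0.8, -0.001, -0.0]
contact_force: [-1.0, 2.1, -3.8]
opening: 0.313
finger_force: 3.5
```

{"name": "play_rows", "arguments": {
  "rows": [
    [0,0.0015,0.0209,0,0,0,-8],
    [0,0.0015,0.0209,0,0,0,-8],
    [0,0.0015,0.0209,0,0,0,-8],
    [0,0.0015,0.0209,0,0,0,-8],
    [0,0.0015,0.0209,0,0,0,-8],
    [0,0.0015,0.0209,0,0,0,-8],
    [0,0.0015,0.0209,0,0,0,-8],
    [0,0,0,0,0,0,0]
  ]
}}

```text
clock: 13.88
tool_pos: [0.6554, 0.1619, 0.3847]
eef_rot: [0.156, 0.988, -0.0, 0.002]
contact_force: [3.6, -1.3, -3.8]
opening: 0.309
finger_force: 35.0
```

```bash
python3 -c "
from h import *
s=st(); go([.5123+.15*np.sin(1.396-.145),.208-.15*np.cos(1.396-.145),.2375],161.5,s)
"
```

```text
13.875 [0.6554 0.1619 0.3847] [[-0.951, 0.308, 0.003], [0.308, 0.951, -0.001], [-0.004, -0.0, -1.0]] F [ 3.6 -1.3 -3.8] M [-0.48 -0.86  0.19] op 0.3093357023352031 34.99845329672098 q [ 0.104  0.909 -0.895  1.4    0.732  1.177  0.378]
grasp [0.6558 0.1617 0.2375] yaw 162.06 shift [ 0.0008 -0.0011 -0.0001] turnz 0.6
```

{"name": "play_rows", "arguments": {
  "rows": [
    [80,0,0,0,0,0,0],
    [80,0,0,0,0,0,0],
    [80,0,0,0,0,0,0],
    [80,0,0,0,0,0,0],
    [100,0,0,-0.03,0,0,0],
    [100,0,0,-0.03,0,0,0],
    [100,0,0,0,0,0,9],
    [100,0,0,0,0,0,10]
  ]
}}

```text
clock: 14.88
tool_pos: [0.6538, 0.162, 0.4453]
eef_rot: [0.32, 0.947, 0.0, 0.0]
contact_force: [-0.2, -0.6, -0.5]
opening: 1.0
finger_force: 0.0
```

{"name": "play_rows", "arguments": {
  "rows": [
    [100,0,0,0,0,0,10.5],
    [100,0,0,0,0,0,10.5],
    [100,0,0,0,0,0,10.5],
    [100,0,0,0,0,0,10],
    [100,0,0,0,0,0,10],
    [100,0,0,0,0,0,10],
    [100,-0.048,-0.016,0,0,0,0],
    [100,-0.048,-0.016,0,0,0,0]
  ]
}}

```text
clock: 15.88
tool_pos: [0.6073, 0.0713, 0.4446]
eef_rot: [0.757, 0.653, 0.0, 0.0]
contact_force: [0.6, -0.2, 0.1]
opening: 1.001
finger_force: 0.0
```

{"name": "play_rows", "arguments": {
  "rows": [
    [100,-0.048,-0.016,0,0,0,0],
    [100,-0.048,-0.016,0,0,0,0],
    [100,-0.048,-0.016,0,0,0,0],
    [100,-0.048,-0.016,0,0,0,0],
    [100,-0.048,-0.016,0,0,0,0],
    [100,-0.04,-0.016,0,0,0,0],
    [100,0,0,0,0,0,0]
  ]
}}

```text
clock: 16.75
tool_pos: [0.4699, -0.1945, 0.4445]
eef_rot: [0.76, 0.65, -0.001, 0.0]
contact_force: [0.1, -0.3, 0.4]
opening: 1.0
finger_force: 0.0
```

```bash
python3 -c "
from h import *
s=st(); go([.425,-.286,.15],81.5,s)
im=snap('scene','s2.png'); snap('top','t2.png')
def cen(n):
  im=cams.snapshot(n); g=im.astype(int)
  return g
t=cv2.imread('pics/top0.png');t2=cv2.imread('pics/t2.png');s2=cv2.imread('pics/s2.png')
a=cv2.resize(s2[180:320,150:310],None,fx=3.3,fy=3.3,interpolation=cv2.INTER_CUBIC)
b=cv2.resize(t2[200:340,170:390],None,fx=2.4,fy=2.4,interpolation=cv2.INTER_CUBIC)
b=np.pad(b,((0,0),(0,0),(0,0)))
cv2.imwrite('pics/c2.png',np.vstack([cv2.resize(a,(480,400)),cv2.resize(b,None,fx=480/b.shape[1],fy=480/b.shape[1])])[:600])
for n,ls in(('scene',('pad_c','puck1_c','handle')),('top',('pad_c','puck1_c','handle'))):
  for l in ls:
    print(n,l,[(round(d['score'],2),w(n,d['at']).round(3).tolist()) for d in finder.spot_in(n,l)[:5]])
"
```

```text
16.75 [ 0.4699 -0.1945  0.4445] [[0.154, 0.988, -0.002], [0.988, -0.154, -0.002], [-0.002, -0.002, -1.0]] F [ 0.1 -0.3  0.4] M [ 0.   -0.12 -0.06] op 0.9998747753114264 0.0 q [ 0.714  0.543 -0.653  1.846  0.417  0.895 -0.292]
grasp [ 0.4696 -0.1947  0.2972] yaw 81.11 shift [-0.0967 -0.0297  0.1474] turnz -0.4
scene pad_c [(0.81, [0.427, -0.181, 0.017]), (0.72, [0.261, -0.247, 0.015]), (0.65, [0.465, -0.437, 0.012])]
scene puck1_c []
scene handle [(0.7, [0.663, 0.156, 0.192]), (0.69, [0.655, 0.16, 0.182])]
top pad_c [(0.62, [0.418, -0.174, 0.019]), (0.6, [0.254, -0.239, 0.012])]
top puck1_c []
top handle [(0.71, [0.644, 0.155, 0.227])]
```

View pics/c2.png

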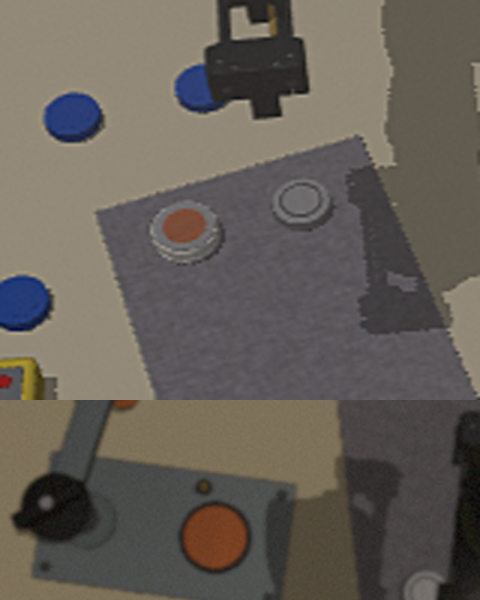

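The crop shows the device at about (185,227) and the steel pad at (302,202), both undisturbed. The arm is swung clear and the plate is bare. Next I move over the device.

{"name": "play_rows", "arguments": {
  "rows": [
    [100,-0.032,-0.01,0,0,0,0],
    [100,-0.032,-0.01,0,0,0,0],
    [100,-0.0327,-0.0097,0,0,0,0],
    [100,0,0,0.05,0,0,0],
    [100,0,0,0.05,0,0,0],
    [100,0,0,0.05,0,0,0],
    [100,0,0,0.05,0,0,0],
    [100,0,0,0,0,0,0]
  ]
}}

```text
clock: 18.15
tool_pos: [0.4276, -0.2812, 0.2422]
eef_rot: [0.757, 0.654, -0.001, -0.003]
contact_force: [0.5, 0.1, 0.4]
opening: 0.999
finger_force: 0.0
```

```bash
python3 -c "
from h import *
s=st(); go([.425,-.286,.0245],81.5,s)
"
```

```text
18.15 [ 0.4276 -0.2812  0.2422] [[0.146, 0.989, -0.006], [0.989, -0.146, 0.003], [0.002, -0.006, -1.0]] F [0.5 0.1 0.4] M [-0.01 -0.08  0.01] op 0.9986137319560091 0.0 q [ 0.727  0.839 -0.391  2.018  0.739  0.434 -0.38 ]
grasp [ 0.4267 -0.2808  0.0949] yaw 81.62 shift [-0.0055 -0.0005  0.0704] turnz 0.1
```

{"name": "play_rows", "arguments": {
  "rows": [
    [100,-0.0055,-0.0005,0.03,0,0,0],
    [100,0,0,0.03,0,0,0],
    [100,0,0,0.01,0,0,0],
    [40,0,0,0,0,0,0],
    [40,0,0,0,0,0,0],
    [40,0,0,0,0,0,0],
    [40,0,0,0,0,0,0],
    [40,0,0,0,0,0,0]
  ],
  "grip_force": 30
}}

```text
clock: 19.15
tool_pos: [0.4264, -0.2879, 0.1756]
eef_rot: [0.758, 0.653, -0.001, 0.0]
contact_force: [-1.1, 0.3, 7.0]
opening: 0.669
finger_force: 30.0
```

```bash
python3 -c "
from h import *
s=st(); go([.425,-.286,.0245],81.5,s)
"
```

```text
19.15 [ 0.4264 -0.2879  0.1756] [[0.148, 0.989, -0.001], [0.989, -0.148, -0.001], [-0.001, -0.0, -1.0]] F [-1.1  0.3  7. ] M [0.12 0.46 0.02] op 0.6688504617156088 30.001795291900635 q [ 0.651  0.952 -0.243  2.027  0.85   0.265 -0.474]
grasp [ 0.4263 -0.288   0.0283] yaw 81.48 shift [ 0.0018 -0.0016  0.0038] turnz -0.0
```

{"name": "play_rows", "arguments": {
  "rows": [
    [40,0,0,0,0,0,0],
    [40,0,0,-0.02,0,0,0],
    [40,0,0,-0.04,0,0,0],
    [40,0,0,-0.04,0,0,0],
    [40,0.02,0.001,0,0,0,0],
    [40,0.032,0.001,0,0,0,0],
    [40,0.032,0.001,0,0,0,0],
    [40,0.032,0.001,0,0,0,0]
  ]
}}

```text
clock: 20.15
tool_pos: [0.4481, -0.1726, 0.2749]
eef_rot: [0.758, 0.653, 0.0, 0.0]
contact_force: [0.1, -0.2, -2.1]
opening: 0.672
finger_force: 30.0
```

{"name": "play_rows", "arguments": {
  "rows": [
    [40,0.032,0.001,0,0,0,0],
    [40,0.032,0.001,0,0,0,0],
    [40,0.032,0.001,0,0,0,0],
    [40,0.032,0.001,0,0,0,0],
    [40,0.032,0.001,0,0,0,0],
    [40,0.032,0.001,0,0,0,0],
    [40,0.032,0.001,0,0,0,0],
    [40,0,0,0,0,0,0]
  ]
}}

```text
clock: 21.15
tool_pos: [0.4885, 0.0502, 0.2751]
eef_rot: [0.756, 0.655, 0.002, -0.001]
contact_force: [0.0, 0.0, -2.7]
opening: 0.672
finger_force: 30.0
```

```bash
python3 -c "
from h import *
s=st(); go([.4905,.0582,.0525],81.5,s)
snap('top','t3.png')
print([(round(d['score'],2),w('top',d['at']).round(3).tolist()) for d in finder.spot_in('top','pad_c')[:5]])
"
```

```text
21.15 [0.4885 0.0502 0.2751] [[0.143, 0.99, 0.002], [0.99, -0.143, 0.003], [0.004, 0.002, -1.0]] F [ 0.   0.  -2.7] M [-0.11 -0.1   0.01] op 0.6721587730050786 29.99883323907852 q [ 0.018  0.756 -0.347  2.071  0.614  0.412 -0.955]
grasp [0.4888 0.0507 0.1278] yaw 81.8 shift [0.0074 0.0005 0.0753] turnz 0.3
[(0.84, [0.454, -0.433, 0.013]), (0.64, [0.416, -0.181, 0.018]), (0.64, [0.253, -0.238, 0.011]), (0.59, [0.254, -0.36, 0.015]), (0.25, [0.644, 0.154, 0.222])]
```

{"name": "play_rows", "arguments": {
  "rows": [
    [40,0.0075,0.0005,0,0,0,0],
    [40,0,0,0.03,0,0,0],
    [40,0,0,0.025,0,0,0],
    [40,0,0,0.01,0,0,0],
    [40,0,0,0,0,0,0],
    [40,0,0,0,0,0,0]
  ]
}}

```text
clock: 22.0
tool_pos: [0.4898, 0.0543, 0.2104]
eef_rot: [0.758, 0.653, 0.001, 0.0]
contact_force: [-0.4, -0.0, -1.5]
opening: 0.672
finger_force: 30.0
```

```bash
python3 -c "
from h import *
s=st(); go([.4905,.0582,.0525],81.5,s)
"
```

```text
22.0 [0.4898 0.0543 0.2104] [[0.148, 0.989, 0.001], [0.989, -0.148, 0.0], [0.0, 0.001, -1.0]] F [-0.4 -0.  -1.5] M [-0.06 -0.08 -0.02] op 0.6718322246428232 29.99896913766861 q [-0.079  0.872 -0.204  2.091  0.701  0.243 -1.046]
grasp [0.49   0.0543 0.0631] yaw 81.49 shift [ 0.0039 -0.0001  0.0106] turnz -0.0
```

{"name": "play_rows", "arguments": {
  "rows": [
    [40,0.0038,0.0004,0,0,0,0],
    [40,0,0,0.006,0,0,0],
    [40,0,0,0.004,0,0,0],
    [40,0,0,0,0,0,0],
    [40,0,0,0,0,0,0]
  ]
}}

```text
clock: 22.62
tool_pos: [0.4904, 0.058, 0.1996]
eef_rot: [0.757, 0.653, -0.0, 0.0]
contact_force: [-0.1, 0.1, -2.7]
opening: 0.674
finger_force: 30.0
```

```bash
python3 -c "
from h import *
s=st(); go([.4905,.0582,.0525],81.5,s)
"
```

```text
22.625 [0.4904 0.058  0.1996] [[0.148, 0.989, -0.0], [0.989, -0.148, -0.0], [-0.0, -0.0, -1.0]] F [-0.1  0.1 -2.7] M [-0.03 -0.06  0.06] op 0.6735359229087242 29.998795688152313 q [-0.1    0.893 -0.182  2.089  0.708  0.219 -1.059]
grasp [0.4904 0.058  0.0523] yaw 81.52 shift [ 0.0002  0.0001 -0.0002] turnz 0.0
```

{"name": "play_rows", "arguments": {
  "rows": [
    [40,0,0,0.0012,0,0,0],
    [40,0,0,0,0,0,0],
    [100,0,0,0,0,0,0],
    [100,0,0,0,0,0,0],
    [100,0,0,0,0,0,0],
    [100,0,0,0,0,0,0],
    [100,0,0,-0.02,0,0,0],
    [100,0,0,-0.04,0,0,0]
  ]
}}

```text
clock: 23.62
tool_pos: [0.49, 0.0581, 0.2581]
eef_rot: [0.757, 0.653, -0.002, -0.001]
contact_force: [0.0, 0.3, 0.6]
opening: 0.999
finger_force: 0.0
```

{"name": "play_rows", "arguments": {
  "rows": [
    [100,0,0,-0.03,0,0,0],
    [100,-0.035,-0.0045,0,0,0,0],
    [100,-0.035,-0.0045,0,0,0,0],
    [100,-0.035,-0.0045,0,0,0,0],
    [100,-0.035,-0.0045,0,0,0,0],
    [100,-0.035,-0.0045,0,0,0,0],
    [100,-0.035,-0.0045,0,0,0,0],
    [100,-0.0364,-0.0045,0,0,0,0]
  ]
}}

```text
clock: 24.62
tool_pos: [0.4226, -0.182, 0.2886]
eef_rot: [0.757, 0.653, 0.0, 0.0]
contact_force: [-0.4, -1.1, -1.1]
opening: 0.999
finger_force: 0.0
```

{"name": "play_rows", "arguments": {
  "rows": [
    [100,0,0,0,0,0,0],
    [100,0,0,0,0,0,0],
    [100,0,0,0,0,0,0]
  ]
}}

```text
clock: 25.0
tool_pos: [0.4235, -0.1798, 0.2886]
eef_rot: [0.757, 0.654, 0.0, -0.0]
contact_force: [0.6, 0.2, -0.6]
opening: 1.003
finger_force: 0.0
```

```bash
python3 -c "
from h import *
s=st(); go([.423,-.181,.0245],81.5,s)
snap('top','t4.png'); snap('scene','s4.png')
t=cv2.imread('pics/t4.png')[235:295,235:305]; q=cv2.imread('pics/s4.png')[215:285,300:390]
cv2.imwrite('pics/c4.png',np.hstack([cv2.resize(t,(400,343),interpolation=2),cv2.resize(q,(400,343),fx=0,fy=0,interpolation=2)[:, :]]))
"
```

```text
25.0 [ 0.4235 -0.1798  0.2886] [[0.145, 0.989, 0.001], [0.989, -0.145, 0.001], [0.001, 0.001, -1.0]] F [ 0.6  0.2 -0.6] M [-0.07 -0.13  0.04] op 1.0027940736654075 0.0 q [ 0.559  0.717 -0.413  2.149  0.716  0.412 -0.578]
grasp [ 0.4236 -0.1797  0.1413] yaw 81.65 shift [-0.0015 -0.0004  0.1168] turnz 0.1
```

View pics/c4.png

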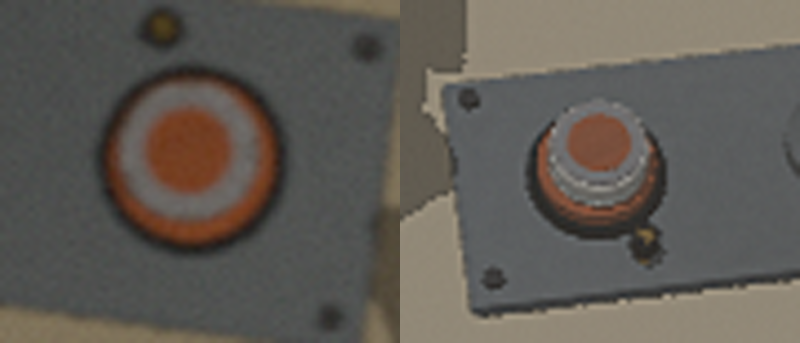

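Left (top view): the white device at (189,150) sits on the plate, whose centre is at (192,159). Right (scene view): it lies flat.

```bash
python3 - <<'E'
from h import *
im=cv2.imread('pics/t4.png'); c=im[235:295,235:305]
b=cv2.resize(c,None,fx=4,fy=4,interpolation=2); hsv=cv2.cvtColor(b,cv2.COLOR_BGR2HSV)
org=((hsv[...,0]<16)&(hsv[...,1]>120)&(hsv[...,2]>60)).astype(np.uint8)
white=((hsv[...,1]<70)&(hsv[...,2]>105)).astype(np.uint8)
def circ(m,big):
    cs,_=cv2.findContours(m,0,1); k=max(cs,key=cv2.contourArea); (x,y),rr=cv2.minEnclosingCircle(k); e=cv2.fitEllipse(cv2.convexHull(k))
    return np.array(e[0])/4+235-.375, np.array(e[1])/4
for n,m,z in(('plate',org,.026),('white',white,.046)):
    p,ax=circ(m,1); print(n,p,ax,ray('top',*p,z))
# inner copper face
o=org.copy(); n,l,s,ce=cv2.connectedComponentsWithStats(o)
for i in range(1,n):
    if s[i,4]>300: print(s[i],ce[i]/4+235-.375, ray('top',*(ce[i]/4+235-.375),.046))
E
```

```text
plate [268.24433517 262.52276802] [29.23991776 29.9170208 ] [0.48493722 0.05931208 0.026     ]
white [268.4553833  261.01386833] [21.79979134 23.06148529] [0.48744164 0.05742425 0.046     ]
[  75   57  119  114 2754] [270.4845679 268.055374 ] [0.47002182 0.05267215 0.046     ]
[ 103   77   58   57 2595] [267.50072254 260.85958574] [0.48786884 0.05976614 0.046     ]
```

{"name": "play_rows", "arguments": {
  "rows": [
    [100,-0.0015,-0.0004,0.04,0,0,0],
    [100,0,0,0.04,0,0,0],
    [100,0,0,0.0368,0,0,0],
    [40,0,0,0,0,0,0],
    [40,0,0,0,0,0,0],
    [40,0,0,0,0,0,0],
    [40,0,0,0,0,0,0],
    [40,0,0,0,0,0,0]
  ],
  "grip_force": 30
}}

```text
clock: 26.1
tool_pos: [0.4237, -0.1837, 0.1782]
eef_rot: [0.758, 0.652, -0.0, 0.001]
contact_force: [-2.5, 0.9, 7.1]
opening: 0.574
finger_force: 30.0
```

{"name": "play_rows", "arguments": {
  "rows": [
    [40,0,0,0,0,0,0],
    [40,0,0,0,0,0,0]
  ]
}}

```text
clock: 26.35
tool_pos: [0.4237, -0.1837, 0.1782]
eef_rot: [0.758, 0.652, -0.0, 0.001]
contact_force: [-2.4, 0.3, 7.9]
opening: 0.577
finger_force: 30.0
```

```bash
python3 -c "
from h import *
s=st(); go([.423,-.181,.0245],81.5,s)
"
```

```text
26.35 [ 0.4237 -0.1837  0.1782] [[0.149, 0.989, 0.001], [0.989, -0.149, -0.002], [-0.002, 0.001, -1.0]] F [-2.4  0.3  7.9] M [0.08 0.42 0.01] op 0.5774701666055138 30.003320574760437 q [ 0.349  0.93  -0.065  2.188  1.174  0.059 -1.013]
grasp [ 0.4238 -0.184   0.0309] yaw 81.44 shift [ 0.0029 -0.0013  0.0064] turnz -0.1
```

{"name": "play_rows", "arguments": {
  "rows": [
    [40,0,0,-0.02,0,0,0],
    [40,0,0,-0.04,0,0,0],
    [40,0,0,-0.04,0,0,0],
    [40,0.02,0.002,0,0,0,0],
    [40,0.032,0.004,0,0,0,0],
    [40,0.032,0.004,0,0,0,0],
    [40,0.032,0.004,0,0,0,0],
    [40,0.032,0.004,0,0,0,0]
  ]
}}

```text
clock: 27.35
tool_pos: [0.4639, -0.0388, 0.2773]
eef_rot: [0.758, 0.652, -0.0, 0.001]
contact_force: [0.1, 0.9, -3.0]
opening: 0.576
finger_force: 30.0
```

{"name": "play_rows", "arguments": {
  "rows": [
    [40,0.032,0.004,0,0,0,0],
    [40,0.032,0.004,0,0,0,0],
    [40,0.03,0.004,0,0,0,0],
    [40,0,0,0,0,0,0],
    [40,0,0,0,0,0,0],
    [40,0,0,0,0,0,0]
  ]
}}

```text
clock: 28.1
tool_pos: [0.4892, 0.0502, 0.2768]
eef_rot: [0.758, 0.652, -0.001, 0.001]
contact_force: [0.7, -0.3, -3.1]
opening: 0.575
finger_force: 30.0
```

```bash
python3 - <<'E'
from h import *
s=st(); go([.4905,.0590,.095],81.5,s)
print(ray('scene',345,244,.046),ray('scene',343.9,249.7,.026))
im=cv2.imread('pics/s4.png'); b=cv2.resize(im[215:285,300:390],None,fx=8,fy=8,interpolation=2)
cv2.imwrite('pics/c5.png',cv2.convertScaleAbs(b,alpha=1.5))
E
```

```text
28.1 [0.4892 0.0502 0.2768] [[0.15, 0.989, -0.0], [0.989, -0.15, -0.003], [-0.003, 0.0, -1.0]] F [ 0.7 -0.3 -3.1] M [-0.09 -0.1  -0.02] op 0.5747712968861315 29.999549388885498 q [ 0.113  0.778 -0.508  2.061  0.792  0.505 -1.141]
grasp [0.4891 0.0497 0.1295] yaw 81.37 shift [ 0.0095 -0.0001  0.0344] turnz -0.1
[0.49281858 0.0612403  0.046     ] [0.49622679 0.05782053 0.026     ]
```

View pics/c5.png

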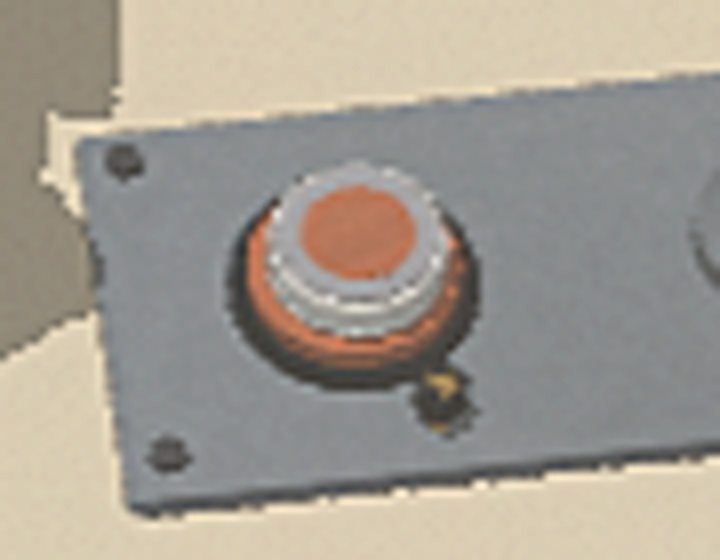

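{"name": "play_rows", "arguments": {
  "rows": [
    [40,0.007,0,0.015,0,0,0],
    [40,0,0,0.015,0,0,0],
    [40,0,0,0.008,0,0,0],
    [40,0,0,0,0,0,0],
    [40,0,0,0,0,0,0],
    [40,0,0,0,0,0,0]
  ]
}}

```text
clock: 28.85
tool_pos: [0.4907, 0.0584, 0.2393]
eef_rot: [0.758, 0.653, 0.0, 0.001]
contact_force: [0.3, 0.1, -3.2]
opening: 0.575
finger_force: 30.0
```

```bash
python3 - <<'E'
from h import *
s=st(); go([.490,.0565,.0745],81.5,s)
E
```

```text
28.85 [0.4907 0.0584 0.2393] [[0.148, 0.989, 0.001], [0.989, -0.148, -0.002], [-0.001, 0.002, -1.0]] F [ 0.3  0.1 -3.2] M [ 0.01 -0.06  0.04] op 0.574590804834875 29.999504685401917 q [ 0.046  0.839 -0.424  2.073  0.874  0.414 -1.226]
grasp [0.491  0.0582 0.092 ] yaw 81.47 shift [-0.0018 -0.0007  0.0175] turnz -0.0
```

{"name": "play_rows", "arguments": {
  "rows": [
    [40,-0.0018,-0.0007,0.009,0,0,0],
    [40,0,0,0.006,0,0,0],
    [40,0,0,0.001,0,0,0],
    [40,0,0,0,0,0,0]
  ]
}}

```text
clock: 29.35
tool_pos: [0.4896, 0.0569, 0.2227]
eef_rot: [0.758, 0.653, -0.0, 0.001]
contact_force: [-0.2, 0.7, -2.5]
opening: 0.574
finger_force: 30.0
```

```bash
python3 - <<'E'
from h import *
s=st(); go([.490,.0565,.0745],81.5,s)
E
```

```text
29.35 [0.4896 0.0569 0.2227] [[0.148, 0.989, 0.0], [0.989, -0.148, -0.002], [-0.002, 0.001, -1.0]] F [-0.2  0.7 -2.5] M [-0.06 -0.06 -0.  ] op 0.5735176246833943 29.999576210975647 q [ 0.022  0.865 -0.381  2.082  0.914  0.368 -1.261]
grasp [0.4896 0.0566 0.0754] yaw 81.5 shift [-0.0001  0.0004  0.0009] turnz 0.0
```

{"name": "play_rows", "arguments": {
  "rows": [
    [40,0,0,0.001,0,0,0],
    [40,0,0,0.0005,0,0,0],
    [40,0,0,0,0,0,0],
    [40,0,0,0,0,0,0]
  ]
}}

```text
clock: 29.85
tool_pos: [0.4897, 0.0567, 0.2214]
eef_rot: [0.758, 0.653, -0.0, 0.001]
contact_force: [-0.6, 0.6, -2.1]
opening: 0.574
finger_force: 30.0
```

{"name": "play_rows", "arguments": {
  "rows": [
    [100,0,0,0,0,0,0],
    [100,0,0,0,0,0,0],
    [100,0,0,0,0,0,0],
    [100,0,0,0,0,0,0],
    [100,0,0,-0.02,0,0,0],
    [100,0,0,-0.04,0,0,0],
    [100,0,0,-0.05,0,0,0],
    [100,-0.03,0,-0.03,0,0,0]
  ]
}}

```text
clock: 30.85
tool_pos: [0.4856, 0.0293, 0.3639]
eef_rot: [0.756, 0.654, 0.002, 0.001]
contact_force: [0.4, -0.3, -0.2]
opening: 0.997
finger_force: 0.0
```

{"name": "play_rows", "arguments": {
  "rows": [
    [100,-0.04,0.01,-0.04,0,0,0],
    [100,-0.04,0.01,-0.04,0,0,0],
    [100,-0.04,0.01,0,0,0,0],
    [100,0,0,0,0,0,0]
  ]
}}

```text
clock: 31.35
tool_pos: [0.4967, -0.0995, 0.4414]
eef_rot: [0.76, 0.65, -0.001, 0.002]
contact_force: [-1.0, 0.7, 0.3]
opening: 1.0
finger_force: 0.0
```

```bash
python3 - <<'E'
from h import *
s=st(); go([.6554,.1619,.285],162,s)
snap('top','t6.png'); snap('scene','s6.png')
t=cv2.imread('pics/t6.png')[235:295,235:305]; q=cv2.imread('pics/s6.png')[215:285,300:390]
cv2.imwrite('pics/c6.png',cv2.convertScaleAbs(np.hstack([cv2.resize(t,(400,343),interpolation=2),cv2.resize(q,(400,311),interpolation=2)[:343] if 0 else cv2.resize(q,(400,343),interpolation=2)]),alpha=1.5))
for n in('top','scene'):
  for l in('pad_c','puck1_c','handle'): print(n,l,[(round(d['score'],2),w(n,d['at']).round(3).tolist()) for d in finder.spot_in(n,l)[:5]])
E
```

```text
31.35 [ 0.4967 -0.0995  0.4414] [[0.155, 0.988, 0.0], [0.988, -0.155, -0.004], [-0.004, 0.001, -1.0]] F [-1.   0.7  0.3] M [-0.04 -0.11  0.04] op 0.9997130380341698 0.0 q [ 0.591  0.573 -0.779  1.853  0.503  0.922 -0.579]
grasp [ 0.4967 -0.1001  0.2941] yaw 81.06 shift [0.2835 0.1161 0.0081] turnz -80.9
top pad_c [(0.86, [0.489, 0.059, 0.064]), (0.55, [0.454, -0.431, 0.01]), (0.45, [0.643, 0.154, 0.226]), (0.42, [0.248, -0.227, 0.013])]
top puck1_c []
top handle [(0.7, [0.505, 0.206, 0.2]), (0.66, [0.646, 0.157, 0.224])]
scene pad_c [(0.82, [0.26, -0.24, 0.015]), (0.77, [0.463, -0.438, 0.013]), (0.72, [0.496, 0.057, 0.06]), (0.5, [0.263, -0.36, 0.016]), (0.31, [0.657, 0.161, 0.181])]
scene puck1_c [(0.34, [0.524, 0.145, 0.014])]
scene handle [(0.96, [0.665, 0.157, 0.192])]
```

View pics/c6.png

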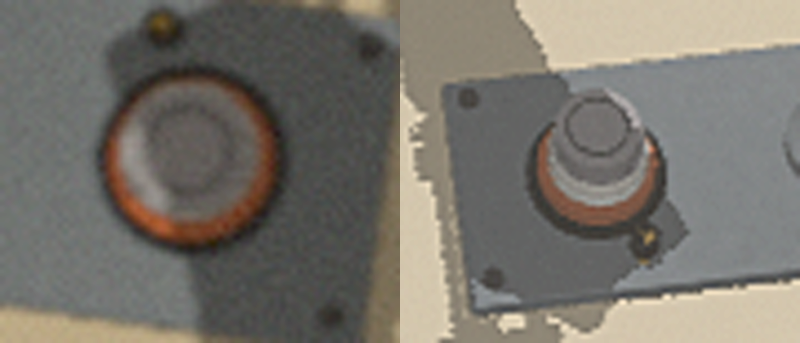

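```bash
python3 - <<'E'
from h import *
a=np.array(pix('scene',[.4905,.0592,.026]));b=np.array(pix('scene',[.4905,.0592,.060]));d=np.array(pix('scene',[.4955,.0592,.060]))
print(a,b-a,'seen',(344.1-343.9,239.9-249.7),'per 5mm x',d-b)
print('top pad',ray('top',235+190/5.714,235+147/5.714,.06))
E
```

```text
[343.74382525 247.88635438] [ 0.42567337 -7.53015544] seen (0.20000000000004547, -9.799999999999983) per 5mm x [0.5801967  1.49110898]
top pad [0.48727161 0.05699264 0.06      ]
```

{"name": "play_rows", "arguments": {
  "rows": [
    [80,0,0,0,0,0,-10],
    [80,0,0,0,0,0,-10],
    [80,0,0,0,0,0,-10],
    [80,0,0,0,0,0,-10],
    [80,0,0,0,0,0,-10],
    [80,0,0,0,0,0,-10],
    [80,0,0,0,0,0,-10],
    [80,0,0,0,0,0,-10.5]
  ]
}}

```text
clock: 32.75
tool_pos: [0.4969, -0.0952, 0.4416]
eef_rot: [0.153, 0.988, -0.001, 0.0]
contact_force: [0.1, 0.2, -0.0]
opening: 0.797
finger_force: 0.0
```

{"name": "play_rows", "arguments": {
  "rows": [
    [80,0,0,0,0,0,0],
    [80,0,0,0,0,0,0]
  ]
}}

```text
clock: 33.0
tool_pos: [0.497, -0.0954, 0.4416]
eef_rot: [0.158, 0.987, -0.001, 0.0]
contact_force: [-0.1, -0.2, 0.3]
opening: 0.799
finger_force: 0.0
```

```bash
python3 - <<'E'
from h import *
s=st(); go([.6556,.1618,.29],162,s)
E
```

```text
33.0 [ 0.497  -0.0954  0.4416] [[-0.95, 0.312, 0.001], [0.312, 0.95, -0.002], [-0.001, -0.001, -1.0]] F [-0.1 -0.2  0.3] M [ 0.02 -0.2  -0.01] op 0.79925692639749 0.0 q [ 0.766  0.711 -1.169  1.846  0.741  1.102  0.569]
grasp [ 0.497  -0.0956  0.2943] yaw 161.84 shift [-0.0704  0.294   0.004 ] turnz -0.2
```

{"name": "play_rows", "arguments": {
  "rows": [
    [80,-0.01,0.042,0,0,0,0],
    [80,-0.01,0.042,0,0,0,0],
    [80,-0.01,0.042,0,0,0,0],
    [80,-0.01,0.042,0,0,0,0],
    [80,-0.01,0.042,0,0,0,0],
    [80,-0.01,0.042,0,0,0,0],
    [80,-0.0104,0.042,0,0,0,0],
    [80,0,0,0,0,0,0]
  ]
}}

```text
clock: 34.0
tool_pos: [0.6546, 0.1662, 0.4412]
eef_rot: [0.155, 0.988, 0.001, 0.0]
contact_force: [-0.4, 0.3, 0.1]
opening: 0.801
finger_force: 0.0
```

{"name": "play_rows", "arguments": {
  "rows": [
    [80,0,0,0,0,0,0]
  ]
}}

```text
clock: 34.12
tool_pos: [0.6546, 0.1619, 0.4411]
eef_rot: [0.157, 0.988, -0.002, 0.001]
contact_force: [-0.7, 0.3, 0.7]
opening: 0.799
finger_force: 0.0
```

```bash
python3 - <<'E'
from h import *
s=st(); go([.6556,.1618,.2175],162,s)
E
```

```text
34.125 [0.6546 0.1619 0.4411] [[-0.951, 0.31, 0.001], [0.31, 0.951, -0.003], [-0.001, -0.003, -1.0]] F [-0.7  0.3  0.7] M [ 0.   -0.15  0.01] op 0.7992379771829036 0.0 q [ 0.145  0.891 -1.035  1.332  0.762  1.334  0.365]
grasp [0.6547 0.1614 0.2938] yaw 161.93 shift [-0.0006  0.0009  0.0763] turnz -0.1
```

{"name": "play_rows", "arguments": {
  "rows": [
    [80,-0.0006,0.0009,0.03,0,0,0],
    [80,0,0,0.03,0,0,0],
    [80,0,0,0.016,0,0,0],
    [0,0,0,0,0,0,0],
    [0,0,0,0,0,0,0],
    [0,0,0,0,0,0,0],
    [0,0,0,0,0,0,0],
    [0,0,0,0,0,0,0]
  ],
  "grip_force": 40
}}

```text
clock: 35.12
tool_pos: [0.6558, 0.1627, 0.3658]
eef_rot: [0.157, 0.988, -0.001, 0.001]
contact_force: [-0.5, 0.3, 2.3]
opening: 0.305
finger_force: 40.0
```

{"name": "play_rows", "arguments": {
  "rows": [
    [0,0,0,0,0,0,0],
    [0,0,0,0,0,0,0],
    [0,0,0,-0.005,0,0,0],
    [0,0,0,-0.005,0,0,0],
    [0,0,0,-0.005,0,0,0],
    [0,0,0,-0.005,0,0,0],
    [0,0,0,-0.005,0,0,0],
    [0,0,0,-0.005,0,0,0]
  ]
}}

```text
clock: 36.12
tool_pos: [0.6557, 0.1625, 0.3956]
eef_rot: [0.157, 0.988, -0.001, 0.001]
contact_force: [3.5, -1.6, -7.1]
opening: 0.306
finger_force: 40.0
```

{"name": "play_rows", "arguments": {
  "rows": [
    [0,0,0,-0.005,0,0,0],
    [0,0,0,-0.005,0,0,0],
    [0,0,0,-0.005,0,0,0],
    [0,0,0,-0.005,0,0,0],
    [0,0,0,-0.005,0,0,0],
    [0,0,0,-0.005,0,0,0],
    [0,0,0,0,0,0,0]
  ]
}}

```text
clock: 37.0
tool_pos: [0.6558, 0.163, 0.4262]
eef_rot: [0.157, 0.988, -0.0, 0.001]
contact_force: [4.2, -2.0, -3.2]
opening: 0.305
finger_force: 40.0
```

```bash
python3 - <<'E'
from h import *
s=st(); go([.6556,.1618,.2775],162,s); snap('scene'); print([(round(d['score'],2),w('scene',d['at']).round(3).tolist()) for l in('handle','foot') for d in finder.spot_in('scene',l)[:3]])
E
```

```text
37.0 [0.6558 0.163  0.4262] [[-0.951, 0.309, 0.002], [0.309, 0.951, -0.001], [-0.002, -0.001, -1.0]] F [ 4.2 -2.  -3.2] M [-0.42 -0.8   0.11] op 0.30534987394221264 39.99806743115187 q [ 0.143  0.907 -1.029  1.347  0.776  1.308  0.354]
grasp [0.656  0.1628 0.2789] yaw 161.98 shift [ 0.0001 -0.0011  0.0014] turnz -0.0
[(0.72, [0.657, 0.154, 0.232]), (0.55, [0.632, -0.488, 0.041])]
```

{"name": "play_rows", "arguments": {
  "rows": [
    [0,0.0004,-0.0105,0,0,0,4],
    [0,0.0004,-0.0105,0,0,0,4],
    [0,0.0015,-0.0209,0,0,0,8],
    [0,0.0015,-0.0209,0,0,0,8],
    [0,0.0015,-0.0209,0,0,0,8],
    [0,0.0015,-0.0209,0,0,0,8],
    [0,0.0015,-0.0209,0,0,0,8],
    [0,0.0015,-0.0209,0,0,0,8]
  ]
}}

```text
clock: 38.15
tool_pos: [0.5533, 0.0641, 0.4253]
eef_rot: [0.604, 0.797, -0.001, 0.001]
contact_force: [2.8, -2.2, -4.5]
opening: 0.31
finger_force: 40.0
```

{"name": "play_rows", "arguments": {
  "rows": [
    [0,0.0015,-0.0209,0,0,0,8],
    [0,0.0004,-0.0105,0,0,0,4],
    [0,0.0004,-0.0105,0,0,0,4],
    [0,0.0002,-0.0065,0,0,0,2.5],
    [0,0,0,0,0,0,0],
    [0,0,0,0,0,0,0]
  ]
}}

```text
clock: 38.9
tool_pos: [0.505, 0.0588, 0.4251]
eef_rot: [0.723, 0.691, -0.002, 0.001]
contact_force: [0.5, -5.6, -3.9]
opening: 0.304
finger_force: 40.0
```

```bash
python3 - <<'E'
from h import *
s=st(); go([.4905,.0592,.2775],81.5,s)
E
```

```text
38.9 [0.505  0.0588 0.4251] [[0.044, 0.999, -0.003], [0.999, -0.044, -0.004], [-0.005, -0.002, -1.0]] F [ 0.5 -5.6 -3.9] M [-1.1  -0.14 -0.1 ] op 0.30353894224272615 40.00061631202698 q [ 0.274  0.601 -0.781  1.868  0.537  0.899 -0.812]
grasp [0.5046 0.0582 0.2778] yaw 87.46 shift [ 0.0004 -0.0141  0.0003] turnz 6.0
```

{"name": "play_rows", "arguments": {
  "rows": [
    [0,0.0003,-0.007,0,0,0,3],
    [0,0.0003,-0.007,0,0,0,3],
    [0,0,-0.002,0,0,0,0],
    [0,0,0,0,0,0,0],
    [0,0,0,0,0,0,0]
  ]
}}

```text
clock: 39.52
tool_pos: [0.489, 0.0605, 0.4249]
eef_rot: [0.758, 0.652, -0.003, 0.001]
contact_force: [-0.2, -6.5, -4.4]
opening: 0.304
finger_force: 40.0
```

```bash
python3 - <<'E'
from h import *
s=st(); go([.4905,.0592,.2775],81.5,s)
E
```

```text
39.525 [0.489  0.0605 0.4249] [[0.149, 0.989, -0.003], [0.989, -0.149, -0.005], [-0.005, -0.002, -1.0]] F [-0.2 -6.5 -4.4] M [-1.21 -0.06 -0.13] op 0.3037316785161399 40.000620391219854 q [ 0.258  0.573 -0.755  1.912  0.515  0.865 -0.915]
grasp [0.4885 0.0598 0.2776] yaw 81.43 shift [-0.0003  0.0021  0.0001] turnz -0.1
```

{"name": "play_rows", "arguments": {
  "rows": [
    [0,0,-0.003,0,0,0,0],
    [0,0,-0.002,0,0,0,0],
    [0,0,0,0,0,0,0],
    [0,0,0,0,0,0,0]
  ]
}}

```text
clock: 40.02
tool_pos: [0.4873, 0.0604, 0.4261]
eef_rot: [0.759, 0.651, 0.001, 0.003]
contact_force: [10.3, -8.2, -3.4]
opening: 0.306
finger_force: 40.1
```

```bash
python3 - <<'E'
from h import *
s=st(); go([.4905,.0592,.2775],81.5,s)
E
```

```text
40.025 [0.4873 0.0604 0.4261] [[0.151, 0.988, 0.006], [0.988, -0.151, -0.004], [-0.003, 0.007, -1.0]] F [10.3 -8.2 -3.4] M [-1.74 -1.8  -0.12] op 0.3058725571266751 40.068108793348074 q [ 0.259  0.567 -0.754  1.919  0.518  0.854 -0.92 ]
grasp [0.4882 0.0599 0.2788] yaw 81.3 shift [-0.0003  0.0023  0.0013] turnz -0.2
```

{"name": "play_rows", "arguments": {
  "rows": [
    [0,0,0.002,0.005,0,0,0],
    [0,0,0,0.005,0,0,0],
    [0,0,0,0.005,0,0,0],
    [0,0,0,0.005,0,0,0],
    [0,0,0,0.005,0,0,0],
    [0,0,0,0.004,0,0,0],
    [0,0,0,0.002,0,0,0],
    [0,0,0,0,0,0,0]
  ]
}}

```text
clock: 41.02
tool_pos: [0.4881, 0.0604, 0.3945]
eef_rot: [0.758, 0.652, -0.001, 0.002]
contact_force: [6.1, -6.9, -3.5]
opening: 0.305
finger_force: 40.0
```

```bash
python3 - <<'E'
from h import *
s=st(); go([.4905,.0592,.2455],81.5,s)
im=snap('scene'); cv2.imwrite('pics/c7.png',cv2.resize(im[120:290,290:450][:,:,::-1],None,fx=3.5,fy=3.5,interpolation=2))
E
```

```text
41.025 [0.4881 0.0604 0.3945] [[0.151, 0.989, 0.002], [0.989, -0.151, -0.004], [-0.004, 0.003, -1.0]] F [ 6.1 -6.9 -3.5] M [-1.48 -1.03 -0.18] op 0.30465171139649466 40.013824962079525 q [ 0.231  0.61  -0.719  1.955  0.569  0.787 -0.966]
grasp [0.4883 0.0598 0.2472] yaw 81.34 shift [-0.0003  0.0022  0.0017] turnz -0.2
```

View pics/c7.png

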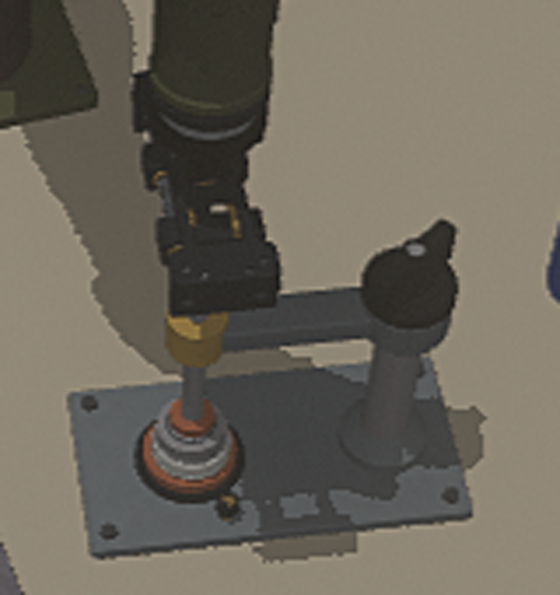

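The foot is over the pad's centre and the stack is straight; the bar points up and right at about (450,230), matching a yaw of about 119°.

{"name": "play_rows", "arguments": {
  "rows": [
    [0,0,0,0.002,0,0,0],
    [0,0,0,0,0,0,0],
    [60,0,0,0,0,0,0],
    [60,0,0,0,0,0,0],
    [60,0,0,0,0,0,0],
    [60,0,0,0,0,0,0],
    [60,0,0,-0.025,0,0,0],
    [60,0,0,-0.03,0,0,0]
  ]
}}

```text
clock: 42.08
tool_pos: [0.4869, 0.062, 0.4475]
eef_rot: [0.757, 0.653, -0.001, 0.0]
contact_force: [0.2, -0.3, 0.6]
opening: 0.602
finger_force: 0.0
```

{"name": "play_rows", "arguments": {
  "rows": [
    [60,0.0375,0,0,0,0,0],
    [60,0.0375,0,0,0,0,0],
    [60,0.0375,0,0,0,0,0],
    [60,0.0375,0,0,0,0,0],
    [60,0,0,0,0,0,-9.4],
    [60,0,0,0,0,0,-9.4],
    [60,0,0,0,0,0,-9.4],
    [60,0,0,0,0,0,-9.4]
  ]
}}

```text
clock: 43.08
tool_pos: [0.5092, 0.2104, 0.4469]
eef_rot: [0.504, 0.863, -0.001, 0.0]
contact_force: [-0.5, 0.7, 0.7]
opening: 0.602
finger_force: 0.0
```

{"name": "play_rows", "arguments": {
  "rows": [
    [60,0,0,0,0,0,0],
    [60,0,0,0,0,0,0]
  ]
}}

```text
clock: 43.32
tool_pos: [0.5093, 0.2103, 0.447]
eef_rot: [0.508, 0.861, -0.001, 0.001]
contact_force: [-0.0, -0.7, 0.2]
opening: 0.602
finger_force: 0.0
```

```bash
python3 - <<'E'
from h import *
s=st(); go([.5123,.208,.230],119,s)
E
```

```text
43.325 [0.5093 0.2103 0.447 ] [[-0.484, 0.875, 0.0], [0.875, 0.484, -0.002], [-0.002, -0.0, -1.0]] F [-0.  -0.7  0.2] M [-0.05 -0.08 -0.02] op 0.602476224474157 0.0 q [ 0.053  0.672 -0.925  1.717  0.606  1.066 -0.57 ]
grasp [0.5094 0.21   0.2997] yaw 118.93 shift [-0.0031  0.0016  0.0697] turnz -0.1
```

{"name": "play_rows", "arguments": {
  "rows": [
    [60,-0.0025,0.0005,0.025,0,0,0],
    [60,0,0,0.025,0,0,0],
    [60,0,0,0.0195,0,0,0],
    [0,0,0,0,0,0,0],
    [0,0,0,0,0,0,0],
    [0,0,0,0,0,0,0],
    [0,0,0,0,0,0,0],
    [0,0,0,0,0,0,0]
  ],
  "grip_force": 50
}}

```text
clock: 44.32
tool_pos: [0.5118, 0.2086, 0.3784]
eef_rot: [0.507, 0.862, 0.001, 0.001]
contact_force: [2.0, 1.5, 1.9]
opening: 0.18
finger_force: 50.0
```

{"name": "play_rows", "arguments": {
  "rows": [
    [0,0,0,0,0,0,0],
    [0,0,0,0,0,0,0],
    [0,0,0,0,0,0,0],
    [0,0,0,0,0,0,0]
  ]
}}

```text
clock: 44.82
tool_pos: [0.5118, 0.2086, 0.3784]
eef_rot: [0.507, 0.862, 0.001, 0.001]
contact_force: [4.9, 3.0, 4.5]
opening: 0.177
finger_force: 50.0
```

```bash
python3 - <<'E'
from h import *
s=st(); go([.511,.208,.230],-8.5,s)
E
```

```text
44.825 [0.5118 0.2086 0.3784] [[-0.486, 0.874, 0.003], [0.874, 0.486, -0.0], [-0.002, 0.003, -1.0]] F [4.9 3.  4.5] M [ 0.28 -1.1  -0.01] op 0.17697611812194955 50.00126151368022 q [ 0.02   0.752 -0.863  1.797  0.707  0.93  -0.65 ]
grasp [0.5122 0.2086 0.2311] yaw 119.07 shift [ 0.0001 -0.0014  0.0011] turnz 127.6
```

{"name": "play_rows", "arguments": {
  "rows": [
    [0,0,0,0,0,0,10],
    [0,0,0,0,0,0,10],
    [0,0,0,0,0,0,10],
    [0,0,0,0,0,0,10],
    [0,0,0,0,0,0,10],
    [0,0,0,0,0,0,10],
    [0,0,0,0,0,0,10],
    [0,0,0,0,0,0,10]
  ]
}}

```text
clock: 45.82
tool_pos: [0.5113, 0.2087, 0.3784]
eef_rot: [0.943, 0.332, 0.001, 0.0]
contact_force: [2.8, 1.4, 5.2]
opening: 0.177
finger_force: 50.0
```

{"name": "play_rows", "arguments": {
  "rows": [
    [0,0,0,0,0,0,10],
    [0,0,0,0,0,0,10],
    [0,0,0,0,0,0,10],
    [0,0,0,0,0,0,10],
    [0,0,0,0,0,0,8],
    [0,0,0,0,0,0,0],
    [0,0,0,0,0,0,0]
  ]
}}

```text
clock: 46.7
tool_pos: [0.5112, 0.209, 0.3784]
eef_rot: [0.997, -0.078, 0.001, -0.0]
contact_force: [3.6, 2.6, 6.7]
opening: 0.179
finger_force: 50.0
```

```bash
python3 - <<'E'
from h import *
s=st(); go([.511,.208,.230],-8.5,s)
E
```

```text
46.7 [0.5112 0.209  0.3784] [[0.988, -0.155, 0.002], [-0.155, -0.988, 0.0], [0.002, -0.001, -1.0]] F [3.6 2.6 6.7] M [ 0.56 -0.5  -0.03] op 0.17937318363017546 50.00182868912816 q [-0.328  0.632 -0.236  1.816  0.213  0.717 -2.408]
grasp [0.5116 0.2091 0.2311] yaw -8.93 shift [-0.0004  0.0011  0.001 ] turnz -0.4
```

{"name": "play_rows", "arguments": {
  "rows": [
    [0,0,0,0,0,0,2],
    [0,0,0,0,0,0,0],
    [60,0,0,0,0,0,0],
    [60,0,0,0,0,0,0],
    [60,0,0,0,0,0,0],
    [60,0,0,0,0,0,0],
    [60,0,0,-0.03,0,0,0],
    [60,0,0,-0.03,0,0,0]
  ]
}}

```text
clock: 47.7
tool_pos: [0.5108, 0.2081, 0.4379]
eef_rot: [0.995, -0.095, -0.0, 0.001]
contact_force: [-0.1, 0.0, -0.3]
opening: 0.598
finger_force: 0.0
```

{"name": "play_rows", "arguments": {
  "rows": [
    [60,0,0,-0.03,0,0,0],
    [60,0,0.04,0,0,0,0],
    [60,0,0.05,0,0,0,0],
    [60,0,0.05,0,0,0,0],
    [60,0,0.05,0,0,0,0],
    [60,0,0.05,0,0,0,0],
    [60,0,0.05,0,0,0,0],
    [60,0,0,0,0,0,0]
  ]
}}

```text
clock: 48.7
tool_pos: [0.4549, -0.0805, 0.4679]
eef_rot: [0.995, -0.099, -0.0, 0.002]
contact_force: [0.3, 0.2, -0.1]
opening: 0.596
finger_force: 0.0
```

```bash
python3 - <<'E'
from h import *
s=st()
a=snap('scene')[140:290,290:450]; b=snap('top')[210:310,170:315]
a=cv2.resize(a,(400,375),interpolation=2); b=cv2.resize(b,(400,276),interpolation=2)
cv2.imwrite('pics/c8.png',cv2.convertScaleAbs(np.hstack([a,np.pad(b,((0,99),(0,0),(0,0)))])[:,:,::-1],alpha=1.4))
E
```

```text
48.7 [ 0.4549 -0.0805  0.4679] [[0.98, -0.198, -0.001], [-0.198, -0.98, -0.004], [-0.0, 0.004, -1.0]] F [ 0.3  0.2 -0.1] M [ 0.06  0.02 -0.  ] op 0.5964090857340413 0.0 q [ 0.249  0.394 -0.251  1.948  0.137  0.816 -1.848]
```

View pics/c8.png

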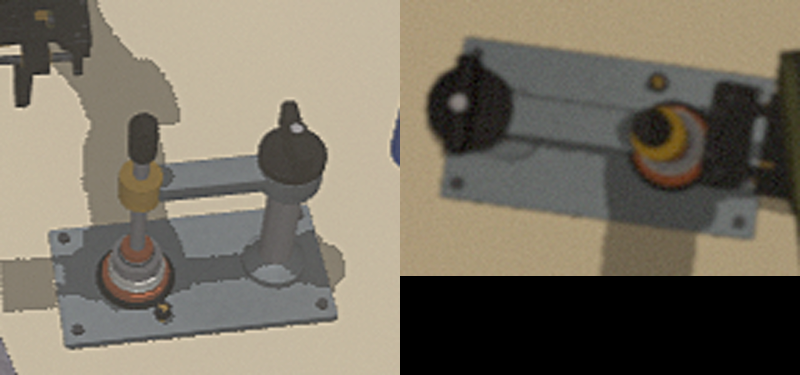

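The foot rests on the pad at (137,245), the bar is back in its starting direction at (290,105) and the arm is at its stop. I'm handing it in.

{"name": "play_rows", "arguments": {
  "rows": [
    [60,0,0,0,0,0,0],
    [60,0,0,0,0,0,0],
    [60,0,0,0,0,0,0],
    [60,0,0,0,0,0,0]
  ]
}}

```text
clock: 49.3
tool_pos: [0.4562, -0.0761, 0.4681]
eef_rot: [0.996, -0.095, 0.0, 0.001]
contact_force: [0.0, 0.0, -0.3]
opening: 0.602
finger_force: 0.0
```

```bash
python3 -c "
from h import *
print(r.finish_job())"
```

```text
the job is handed in; nothing more can be done
None
```

I handed the job in at about 49 s: the one device on the bench and the pad are stacked on the plate, the plunger foot is down on the pad, the arm is back at its stop and the knob is turned back to its tight position. I checked this from the camera pictures and arm readings only; the hand-in returned no verdict.

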